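# Retaining ring onto the axle stub of a backdrop-roll drive

### The job

The chain drive of a studio backdrop roll lies on the table for repair: swing its hinged chain keeper down until it rests in its catch. Then take the circlip pliers by the handles, squeeze them fully to spread the retaining ring whose eyes already sit on the plier tips, and slide the spread ring down over the end of the upright axle stub until it lies level with the groove, just on the washer. Finish while holding it there: handles still squeezed in the gripper, ring still spread and not let go into the groove, so that I can check the washer; leave the other things on the table alone.

Things in the scene. Friction and masses are not known exactly. Their poses are not given: they have to be found in the camera images.
- keeper (a joint): chain keeper: flat steel bar, 10 mm wide, 6 mm high, hinged at a corner of the drive's plate, red ball knob (18 mm) at its free end; runs past the front of the orange chain wheel. 0 = closed, level in its forked catch, where it stops; grows (rad) as it swings up, 1.57 = upright. Stays where it is left (hinge friction 0.08 N m)
- keeper_hinge (a point): point on the keeper's hinge axis, 26 mm above the table. Its axes turn with the keeper: y runs along the bar towards the knob, x along the hinge axis, z out of the bar's upper side (the opening side; push against it to close)
- keeper_knob (a point): centre of the keeper's red ball knob, 163 mm along the bar from the hinge axis; axes as keeper_hinge
- drive: backdrop-roll drive, fixed: grey plate 162 x 204 x 8 mm lying flat; orange chain wheel (104 mm across, 14 to 38 mm above the table) on an upright steel axle stub. Origin on the stub's axis at table height, z up. The keeper, closed, runs along the drive's y at x = -74 mm: hinge at y = -84 mm, catch (44 mm high fork) at y = 66 mm
- stub_groove (a point): middle of the groove of the axle stub, on its axis, 44.5 mm above the table; axes as the drive. The stub is 36 mm across, the groove 32 mm across and 7 mm high (41 to 48 mm above the table), right above an aluminium washer (58 mm across, top at 41 mm)
- pliers_grip (a point): grip point of the circlip pliers: on their centre line, half-way up the two red handles, 60 mm behind the pivot, 46 mm above the table at first (they lie level on two saddles of a wooden rest). x points along the pliers to the tips, y across the handles, z up. The outer faces are 60 mm apart here when free (65 mm at 11 mm farther back) and 32 mm, parallel, when squeezed to the stop
- pliers_tips (a point): mid-point between the two pins at the end of the bent-down plier tips, 120 mm ahead of pliers_grip along x and 32 mm below it; axes as pliers_grip
- plier_l (a joint): turn of the left half of the pliers about the pivot: 0 = handles free, 0.22 rad = squeezed to the stop, which spreads the tips; plier_r turns with it. Takes about 12 N on each handle. The handles are 14 mm high, 11 mm thick and reach from 26 to 125 mm behind the pivot
- ring_mid (a point): point of the retaining ring that belongs on the stub's axis while the ring is spread: 4.2 mm from the free ring's centre towards the gap, at half its 4 mm thickness. x points from the gap to the ring's back, the way the pliers point; z up. Spread fully, the ring has about 3 mm of room round the stub, and this point is about 128 mm ahead of pliers_grip and 32 mm below it
- ring_arm_l (a joint): outward bend of the ring's left half: 0 = free, about 0.32 rad = spread with the handles squeezed to the stop; springs back
- ring_arm_r (a joint): the same for the ring's right half
- pliers: the circlip pliers as a whole, 190 mm long, 0.17 kg; origin on the pivot axis, 34 mm below the handles' mid-height; axes as pliers_grip
- ring: black open retaining ring, 33 mm inside, 43 mm outside, 4 mm thick, 36 g. Its two eyes beside the gap sit on the pins of the plier tips; it is held on them only while the handles are squeezed: until then it just lies on the rest under them. Origin at the free ring's centre, on its underside; axes as ring_mid
- rest: fixed plywood rest of the pliers: board 262 x 104 x 12 mm with two wooden saddles, 39 mm high: one under the pivot (10 mm to either side of it), one under the handles' ends, 104 to 116 mm behind the pivot; only the board lies beneath the handles in between. Origin under the pivot, x as the pliers at first
- gaffer_tape: bystander: roll of black tape, 112 mm across, 48 mm high, lying flat; origin under its centre
- paper_cup: bystander: white paper cup, 80 mm across, 92 mm high; origin under its centre
- steel_bowl: bystander: steel bowl, 130 mm across, 50 mm high; origin under its centre
- sauce_jar: bystander: amber jar with white cap, 68 mm across, 85 mm high; origin under its centre
- screwdriver: bystander: yellow screwdriver, 190 mm long, lying along its own x
- spring_clamp: bystander: black spring clamp with orange jaws, about 135 x 80 mm, 24 mm high, lying flat
- parts_dish: bystander: small blue dish, 72 mm across, 22 mm high; origin under its centre
- stub_top (a point): centre of the stub's top end, 58 mm above the table; the last 4 mm are chamfered from 36 to 29 mm across

How it is judged:
On the way, in this order (a step that is already met when the one before it is completed fails the run):
1. the chain keeper is swung down into its catch (value of joint keeper below 0.06 rad), for 0.2 s.
2. the ring, spread by the pliers held in the gripper, is over the end of the stub (value of joint each of ring_arm_l, ring_arm_r above 0.15 rad and horizontal distance between ring_mid and stub_groove below 0.006 m and z of ring_mid in the frame of stub_groove above 0.006 m and contact force between the fingers and pliers above 5 N), for 0.05 s.
At the end, for the whole second after the job is handed in: Keeper closed (< 0.06 rad); ring at rest round the stub, ring_mid within 6 mm of its axis, 3 mm below to 2.5 mm above the groove's middle, tilt < 0.15 rad, both halves spread > 0.15 rad by the pliers, which are held in the fingers (> 5 N) (value of joint keeper below 0.06 rad and value of joint each of ring_arm_l, ring_arm_r above 0.15 rad and horizontal distance between ring_mid and stub_groove below 0.006 m and z of ring_mid in the frame of stub_groove between -0.003 and 0.0025 m and angle between ring's own z axis and vertical below 0.15 rad and contact force between the fingers and pliers above 5 N and contact force between pliers and ring above 2 N and linear speed of ring below 0.03 m/s); the arm keeps its last pose, push and grip.
It fails at once if a bystander is pushed more than 40 mm or knocked over (distance of any of gaffer_tape, paper_cup, steel_bowl, sauce_jar, screwdriver, spring_clamp, parts_dish from where it was at the start of the episode above 0.04 m or angle between any of paper_cup, sauce_jar's own z axis and vertical above 0.6 rad).
It also fails if it takes over 61 s, if anything falls off the work surface, if the arm or the gripper's body presses on something with over 40 N, if the wrist force passes 120 N, or if a joint passes its speed limit or range.

### The arm

A 6-joint arm with a two-finger parallel gripper is mounted at the origin on the work surface. World frame = base frame: x ahead of the robot, y to its left, z up, the work surface at z = 0. Lengths are in m, angles in rad, forces in N, time in s.
With the tool pointing down it reaches from about 0.275 to 0.875 m from the base axis. Payload 12.5 kg.
Tool frame: the origin (TCP) lies on the mounting face of the last link; the fingertips stand 173 mm ahead of it and the grasp point (between the pads) lies 155 mm ahead of it; z points along the fingers, y is the line along which they close (so a half turn about z gives the same grasp; the last joint's range is limited). The gripper opens to 85 mm and grips with 20 to 120 N. Pads are 22 mm wide; open, the fingers measure 114 mm over their backs; the gripper's body (76 mm by 85 mm) begins 54 mm behind the grasp point. The pads swing forward as they close: fully open they stand 13 mm farther back than shut.
Start: joints at [1.163, 0.351, 1.652, -0, 1.139, -0.085], TCP at [0.174, 0.522, 0.405] pointing down, gripper open.
Joint ranges: [-2.75, 2.75], [-0.79, 2.1], [0.01, 2.65], [-1.57, 4.71], [0.07, 3.14], [-2.87, 2.87]. Speed limits (rad/s): [2.22, 2.22, 2.79, 3.14, 3.14, 3.14].

### API

Orientations are given as a unit quaternion [w, x, y, z].
In Python, from bench import readout, imaging, ticket gives the robot as it stands.
- The arm moves only by the shell command python3 -m handwheel 'ROWS' [FORCE]. ROWS is JSON, a list of rows, each a list of 7 numbers: the shift along the tool's x, y, z in mm, then the turn, a rotation vector about the tool's x, y, z in degrees, then the finger opening in mm, from 0 to 85.4. In form: [[tx, ty, tz, rx, ry, rz, fingers], ...]. A call has 1 to 20 rows; each row shifts and turns the commanded pose from where the row before left it, along the tool's axes as they then stand; what a row does not reach is not made up. A row lasts 1/10 s, in which the tool goes at most 50 mm and 8.59 degrees, less where a joint would pass 70% of its speed; a pose out of reach is approached as far as the arm can. A call with a gripper value outside its range is refused whole. The fingers move at their own pace and stop on an object; FORCE is the grip in N (left out, the last holds). Time passes only in rows, so rows that do not move let the fingers close. It gives the time, the measured TCP pose, the force, the opening and the grip force at its end, in the units of the state.
- readout.observe(): the state, without advancing time (a new reading comes with each control period).
- imaging.camera(name): name is "side" or "top"; returns the picture (384x512x3 uint8, red, green, blue); there is no depth.
- imaging.calibration(name): a dict with "camera_matrix" (3x3 intrinsics, pixels), "eye" and "attitude" of the camera in the world. Camera axes: x right, y down, z forward; pixel columns grow to the right and rows downward; lengths in m; the calibration is good to about 2 mm. A picture is of the moment at which its call begins. calibration takes no time and is no camera call.
- ticket.close_job(): hands the job in; it is judged then, once.
The state is a dict: "time_s": time; "joint_positions": joint angles; "joint_velocities": joint speeds; "joint_efforts": joint torques, N m; "tcp_pos": TCP position; "eef_rot": TCP orientation; "ft_force": force on the tool from outside, world axes, zero at the start; "wrist_torque": the same for the moment, N m; "gripper_width": finger opening in m; "finger_force": force on a finger pad.
Only numpy, scipy, OpenCV 4.12 (cv2) and the standard library are available. Lean on these libraries where they do the work, as an engineer would, in place of code of your own. Each camera call takes 0.05 s, during which the arm holds its last target. There are 200 camera calls.

## Working session

There is one attempt and no reset: what is moved stays moved. The work goes in short steps, Python scripts to look and compute and a shell command to move; the robot and the scene stay as the last step left them, time stands still between calls to the robot, and variables do not carry over. Pictures are saved under pics/ and viewed, at most 13 in all, crops included, and the job is handed in when it is done.

```bash
mkdir -p pics; python3 - <<'E'
from bench import readout, imaging
import cv2,numpy as np
for n in("side","top"):
    im=imaging.camera(n); cv2.imwrite(f"pics/{n}0.png",im[:,:,::-1])
    print(n,imaging.calibration(n))
print(readout.observe())
E
```

```text
side {'camera_matrix': array([[469.96383066,   0.        , 255.04816535],
       [  0.        , 469.96383066, 188.32743345],
       [  0.        ,   0.        ,   1.        ]]), 'eye': array([ 0.30537163, -0.94012622,  0.91285166]), 'attitude': array([-0.41846811,  0.89818571, -0.11779802,  0.06534911])}
top {'camera_matrix': array([[474.7832785 ,   0.        , 266.68839008],
       [  0.        , 474.7832785 , 193.61473072],
       [  0.        ,   0.        ,   1.        ]]), 'eye': array([0.30533915, 0.00218722, 1.38397568]), 'attitude': array([ 0.06932894, -0.69277709,  0.714676  , -0.06701952])}
{'time_s': 0.1, 'joint_positions': array([ 1.16340600e+00,  3.51203880e-01,  1.65234482e+00,  2.63920900e-06,
        1.13907170e+00, -8.46338250e-02]), 'joint_velocities': array([-0.00120399, -0.00273434, -0.00294971, -0.00122976,  0.00038591,
        0.0007522 ]), 'joint_efforts': array([ 1.64352925e-03, -5.06841123e+01, -2.91875768e+01, -2.80671708e-05,
        2.67332965e-03,  8.44894448e-07]), 'tcp_pos': array([0.17440094, 0.52150483, 0.40420617]), 'eef_rot': array([-1.26309501e-04,  1.60679227e-01,  9.87006546e-01, -4.98107992e-04]), 'ft_force': array([0.65581499, 0.19825826, 0.3146953 ]), 'wrist_torque': array([ 0.02209886,  0.03236193, -0.00145234]), 'finger_force': 0.0, 'gripper_width': 0.08538043033886517}
```

View pics/top0.png

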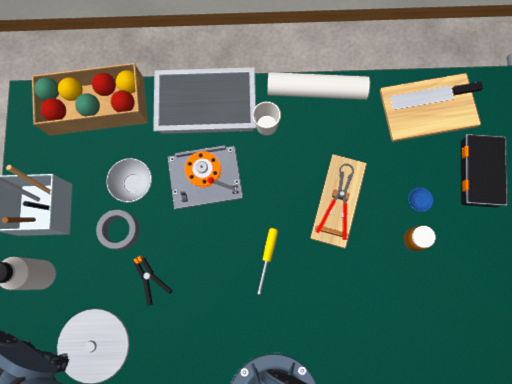

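View pics/side0.png

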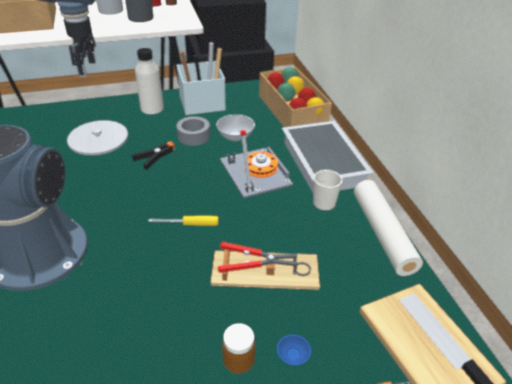

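Top view: drive plate at about (205,177), with the wheel at (203,168) and the red knob near (210,181). The pliers lie from (334,220) to the ring at (346,170). In the side view the knob is at (243,133), the hinge near (249,190) and the keeper stands steeply. I'll make an enlarged crop next.

```bash
cat > h.py <<'E'
import numpy as np,cv2
from scipy.spatial.transform import Rotation as R
from bench import readout, imaging
C={n:imaging.calibration(n) for n in("side","top")}
def rot(q): return R.from_quat(q,scalar_first=True)
def ray(n,uv):
    c=C[n]; d=rot(c['attitude']).apply(np.linalg.inv(c['camera_matrix'])@[uv[0],uv[1],1]); return c['eye'],d/np.linalg.norm(d)
def plane(n,uv,z):
    o,d=ray(n,uv); return o+d*(z-o[2])/d[2]
def tri(a,b):
    o1,d1=ray("side",a); o2,d2=ray("top",b)
    s=np.linalg.lstsq(np.c_[d1,-d2],o2-o1,rcond=None)[0]; p,q=o1+s[0]*d1,o2+s[1]*d2
    return (p+q)/2,np.linalg.norm(p-q)
def proj(n,p):
    c=C[n]; v=c['camera_matrix']@rot(c['attitude']).inv().apply(np.asarray(p)-c['eye']); return v[:2]/v[2]
def blobs(im,lo,hi,amin=8):
    m=cv2.inRange(cv2.cvtColor(im,cv2.COLOR_RGB2HSV),np.array(lo),np.array(hi)); k,l,s,c=cv2.connectedComponentsWithStats(m)
    return [(s[i,:5].tolist(),c[i].round(1)) for i in range(1,k) if s[i,4]>=amin],l
def crop(im,x,y,w,h,k): return cv2.resize(im[y:y+h,x:x+w],None,fx=k,fy=k,interpolation=cv2.INTER_CUBIC)
E
python3 - <<'E'
from h import *
a=imaging.camera("top");b=imaging.camera("side")
g=np.vstack([np.hstack([crop(a,160,140,95,75,4),crop(a,305,145,95,110,4)[:300]]),np.hstack([crop(b,210,125,95,75,4),crop(b,220,220,95,75,4)])])
cv2.imwrite("pics/c1.png",g[:,:,::-1])
for n,im in(("top",a),("side",b)):
    print(n,"red",blobs(im,(0,180,80),(4,255,255))[0]); print("or",blobs(im,(8,200,150),(16,255,255),40)[0])
E
```

```text
top red [([92, 73, 23, 22, 400], array([103.1,  83.5])), ([111, 91, 23, 20, 359], array([121.9, 100.9])), ([41, 98, 24, 22, 408], array([ 52.2, 108.9])), ([208, 178, 6, 5, 20], array([210.5, 180. ])), ([316, 200, 20, 33, 116], array([325.4, 215.9])), ([343, 203, 4, 37, 135], array([344.6, 221.7]))]
or [([462, 146, 5, 11, 45], array([464.2, 151.2])), ([185, 152, 36, 35, 438], array([203.9, 167.8])), ([463, 180, 6, 11, 59], array([465.5, 184.8]))]
side red [([153, 0, 6, 5, 21], array([155.5,   1.8])), ([269, 73, 14, 14, 127], array([275.5,  78.7])), ([291, 88, 24, 20, 238], array([302.5,  97.6])), ([242, 131, 3, 4, 8], array([242.6, 132.4])), ([221, 243, 23, 9, 90], array([231.6, 247.3])), ([250, 250, 10, 5, 38], array([254.7, 251.9])), ([219, 262, 42, 10, 155], array([238.1, 266.7]))]
or []
```

View pics/c1.png

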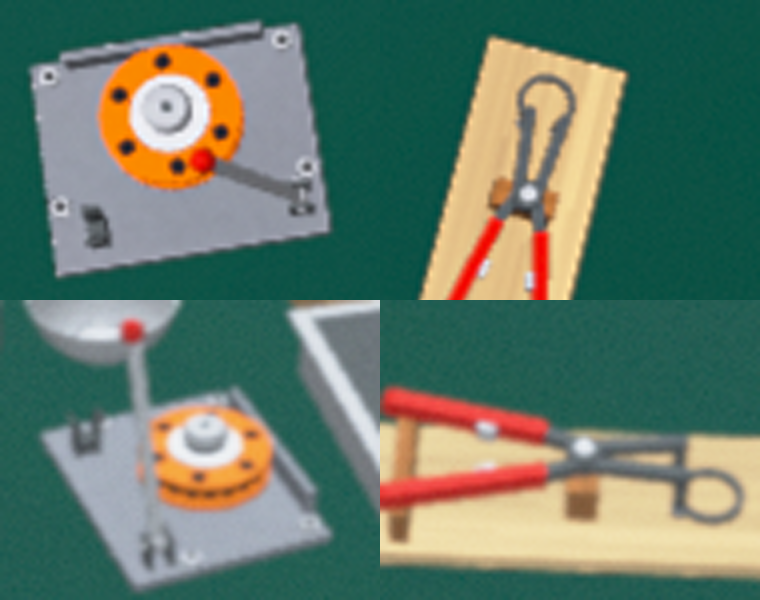

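Crop: stub top at top-view (201.5,166.7), hinge fork (235.2,189.2), catch (184,197), knob (210.5,180). Pliers pivot (342,193) and ring centre (346.7,170.7).

```bash
python3 - <<'E'
from h import *
a=imaging.camera("top")
np.set_printoptions(precision=4,suppress=True)
stub=plane("top",(201.5,166.7),.058);hin=plane("top",(235.2,189.2),.03);cat=plane("top",(184,197),.04)
print("stub",stub,"hinge",hin,"catch",cat)
v=cat-hin;print("drive y dir deg",np.degrees(np.arctan2(v[1],v[0])))
print("knob",tri((242.8,132.7),(210.5,180)))
# plate corners (top crop)
for q in((31,66),(299,24),(329,231),(57,276)): print("corner",plane("top",(160+q[0]/4,140+q[1]/4),.008))
print("stub side",tri((210+205/4,125+(425-300)/4),(201.5,166.7)))
print("pivot",plane("top",(342,193),.05),tri((270.7,256.7),(342,193)))
print("ring c",plane("top",(346.7,170.7),.016))
# rest board
hsv=cv2.cvtColor(a,cv2.COLOR_RGB2HSV); m=cv2.inRange(hsv,np.array((8,30,120)),np.array((28,170,255)));m[:, :300]=0;m[:,375:]=0;m[:140]=0;m[255:]=0
m=cv2.morphologyEx(m,cv2.MORPH_CLOSE,np.ones((9,9)))
c=max(cv2.findContours(m,0,2)[0],key=cv2.contourArea);P=np.array([plane("top",p[0]+0.,.012)[:2] for p in c])
r=cv2.minAreaRect((P*1000).astype(np.float32));print("rest",r)
# red handles: PCA
_,l=blobs(a,(0,180,80),(4,255,255));
for lab in range(1,l.max()+1):
    ys,xs=np.where(l==lab)
    if len(xs)>80 and xs.min()>300 and xs.max()<370:
        Q=np.array([plane("top",(x,y),.053)[:2] for x,y in zip(xs,ys)]);u=np.linalg.svd(Q-Q.mean(0))[2][0];print("handle",Q.mean(0),np.degrees(np.arctan2(u[1],u[0])),Q[ys.argmax()],Q[ys.argmin()])
E
```

```text
stub [0.6496 0.1878 0.058 ] hinge [0.5862 0.0938 0.03  ] catch [0.5658 0.2412 0.04  ]
drive y dir deg 97.85768437508833
knob (array([0.583 , 0.1474, 0.1792]), np.float64(0.0024834151147020396))
corner [0.6974 0.2961 0.008 ]
corner [0.7237 0.0943 0.008 ]
corner [0.5643 0.075  0.008 ]
corner [0.537  0.2754 0.008 ]
stub side (array([0.6519, 0.1879, 0.0561]), np.float64(0.0035881845379737596))
pivot [ 0.5612 -0.2129  0.05  ] (array([ 0.5616, -0.2124,  0.0534]), np.float64(0.0021231416274192457))
ring c [ 0.6345 -0.2363  0.016 ]
rest ((548.3218994140625, -207.02015686035156), (105.4383544921875, 262.5000915527344), 72.49002838134766)
handle [ 0.496  -0.1613] 149.90181546952667 [ 0.4512 -0.1382] [ 0.5413 -0.1827]
handle [ 0.478  -0.2148] 175.56443092566911 [ 0.4293 -0.21  ] [ 0.5315 -0.2163]
```

```bash
python3 -m handwheel '[[0,0,0,0,0,-6.5,0],[0,0,0,0,0,-6.5,0],[0,0,0,0,0,-6.5,0],[0,0,0,0,0,-6.4,0],[-23.6,-31.5,0,0,0,0,0],[-23.6,-31.5,0,0,0,0,0],[-23.6,-31.5,0,0,0,0,0],[-23.6,-31.5,0,0,0,0,0],[-23.6,-31.5,0,0,0,0,0],[-23.6,-31.5,0,0,0,0,0],[-23.6,-31.5,0,0,0,0,0],[-23.6,-31.5,0,0,0,0,0],[-23.6,-31.5,0,0,0,0,0],[-23.6,-31.5,0,0,0,0,0],[-23.6,-31.5,0,0,0,0,0],[-23.6,-31.5,0,0,0,0,0],[-23.6,-31.5,0,0,0,0,0],[-23.6,-31.5,0,0,0,0,0],[-23.6,-31.5,0,0,0,0,0],[0,0,0,0,0,0,0]]'; cat >> h.py <<'E'
def goto(p,tip=0):
    "shift in tool axes (mm) from the measured TCP to p"
    s=readout.observe(); r=rot(s['eef_rot']); d=r.inv().apply(np.asarray(p)-s['tcp_pos'])*1000
    ax=r.as_matrix(); print("shift",d.round(1),"tcp",s['tcp_pos'].round(4),"y-ang",np.degrees(np.arctan2(ax[1,1],ax[0,1])).round(2),"z",ax[:,2].round(3),"F",s['ft_force'].round(1),"t",s['time_s'],s['gripper_width'],s['finger_force'])
    return d
E
python3 -c "
from h import *
goto((.5864,.099,.307))"
```

```text
time_s: 2.25
tcp_pos: [0.5886, 0.0956, 0.4042]
eef_rot: [0.0, -0.063, 0.998, -0.0]
ft_force: [-0.1, -0.1, -0.4]
gripper_width: -0.0001
finger_force: 0.0
shift [ 1.8  3.7 97.2] tcp [0.5886 0.0956 0.4042] y-ang 97.21 z [ 0.001 -0.001 -1.   ] F [-0.1 -0.1 -0.4] t 2.25 -5.4396020509887746e-05 0.0
```

```bash
python3 -m handwheel '[[0.9,2,32,0,0,0,0],[0.9,1.7,33,0,0,0,0],[0,0,32,0,0,0,0],[0,9.4,2.2,0,0,0,0],[0,9.3,2.2,0,0,0,0],[0,8.8,3.8,0,0,0,0],[0,8.8,3.8,0,0,0,0],[0,8,5.3,0,0,0,0],[0,8,5.3,0,0,0,0],[0,7,6.6,0,0,0,0],[0,6.9,6.6,0,0,0,0],[0,5.8,7.7,0,0,0,0],[0,5.7,7.7,0,0,0,0],[0,4.2,8.6,0,0,0,0],[0,4.2,8.6,0,0,0,0],[0,2.8,9.1,0,0,0,0],[0,2.7,9.1,0,0,0,0],[0,1.2,9.6,0,0,0,0],[0,1,6,0,0,0,0],[0,0,0,0,0,0,0]]';python3 - <<'E'
from h import *
a=imaging.camera("top");b=imaging.camera("side");goto((.5864,.2,.202))
cv2.imwrite("pics/c2.png",np.hstack([crop(a,160,140,95,75,4),crop(b,210,125,95,75,4)])[:,:,::-1])
E
```

```text
time_s: 4.25
tcp_pos: [0.5718, 0.195, 0.2045]
eef_rot: [-0.001, -0.065, 0.998, -0.0]
ft_force: [-0.6, -0.1, -0.2]
gripper_width: -0.0
finger_force: 0.0
shift [-14.8   3.1   3.5] tcp [0.5721 0.195  0.2055] y-ang 97.4 z [-0. -0. -1.] F [-0.5  0.3  0. ] t 4.35 0.00016433692947115684 0.0
```

View pics/c2.png

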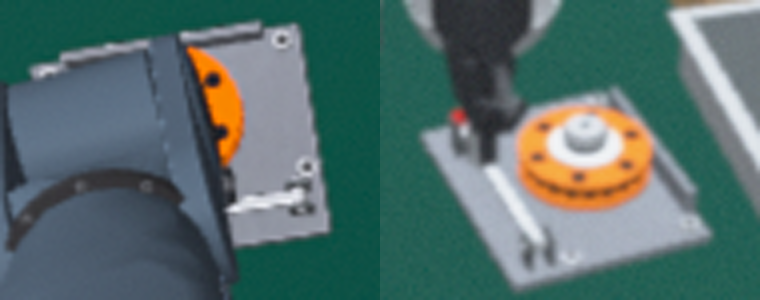

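The bar has followed the fingers down into the fork, with the knob at about (460,115) in the crop. I'll press the last few millimetres.

```bash
python3 -m handwheel '[[0,0,1.2,0,0,0,0],[0,0,1.2,0,0,0,0],[0,0,1.2,0,0,0,0],[0,0,0.5,0,0,0,0],[0,0,0,0,0,0,0],[0,0,0,0,0,0,0]]'
```

```text
time_s: 4.95
tcp_pos: [0.5722, 0.1951, 0.2023]
eef_rot: [0.0, -0.065, 0.998, 0.0]
ft_force: [-2.4, -1.4, 9.4]
gripper_width: -0.0
finger_force: 4.6
```

```bash
python3 -m handwheel '[[0,0,-30,0,0,0,0],[0,0,-40,0,0,0,20],[0,0,-40,0,0,6.2,85],[0,0,-40,0,0,6.2,85],[0,0,-20,0,0,6.2,85],[0,0,0,0,0,6.2,85],[-5.2,-39.2,0,0,0,0,85],[-5.2,-39.2,0,0,0,0,85],[-5.2,-39.2,0,0,0,0,85],[-5.2,-39.2,0,0,0,0,85],[-5.2,-39.2,0,0,0,0,85],[-5.2,-39.2,0,0,0,0,85],[-5.2,-39.2,0,0,0,0,85],[-5.2,-39.2,0,0,0,0,85],[-5.2,-39.2,0,0,0,0,85],[-5.2,-39.2,0,0,0,0,85],[0,0,0,0,0,0,85]]';python3 - <<'E'
from h import *
goto((.504,-.195,.198))
b=imaging.camera("side");print(blobs(b[:200],(0,150,80),(5,255,255),4)[0])
cv2.imwrite("pics/c3.png",np.hstack([crop(b,220,130,90,80,4),crop(b,210,210,90,80,4)])[:,:,::-1])
E
```

```text
time_s: 6.65
tcp_pos: [0.5036, -0.198, 0.3715]
eef_rot: [0.0, 0.153, 0.988, -0.0]
ft_force: [-0.1, 0.3, 0.5]
gripper_width: 0.0849
finger_force: 0.0
shift [  0.7   3.1 173.5] tcp [ 0.5036 -0.198   0.3715] y-ang 72.39 z [ 0.    -0.001 -1.   ] F [-0.1  0.3  0.5] t 6.65 0.08490343774372967 0.0
[([153, 0, 7, 5, 20], array([157. ,   1.3])), ([269, 73, 15, 14, 125], array([276.5,  78.3])), ([290, 88, 26, 21, 271], array([302.3,  97.9]))]
```

View pics/c3.png

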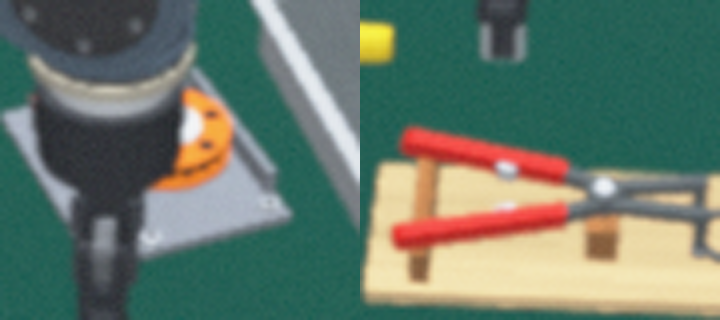

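Drive hidden behind the gripper; pliers undisturbed, with grip marks at side pixels (246.7,252) and (246.3,262). I'll check these against the grip estimate, then descend.

```bash
python3 - <<'E'
from h import *
for z in(.046,.05): print(plane("top",(336.75,213.5),z),plane("top",(331,212),z),plane("top",(342.5,215),z),plane("side",(246.5,257),z))
E
python3 -m handwheel '[[0.7,3,40,0,0,0,85],[0,0,40,0,0,0,85],[0,0,40,0,0,0,85],[0,0,25,0,0,0,85],[0,0,0,0,0,0,85]]'
```

```text
[ 0.50308338 -0.19495788  0.046     ] [ 0.50790882 -0.17886165  0.046     ] [ 0.49826458 -0.21103197  0.046     ] [ 0.50725507 -0.19218378  0.046     ]
[ 0.50249221 -0.1943685   0.05      ] [ 0.50730321 -0.17832039  0.05      ] [ 0.49768781 -0.21039453  0.05      ] [ 0.5063235  -0.19563508  0.05      ]
time_s: 7.2
tcp_pos: [0.504, -0.19, 0.2236]
eef_rot: [-0.003, 0.151, 0.989, 0.001]
ft_force: [-0.9, 0.8, 0.2]
gripper_width: 0.0849
finger_force: 0.0
```

```bash
python3 -c "
from h import *
goto((.5045,-.195,.198))"
```

```text
shift [-2.1 -4.7 25.6] tcp [ 0.504  -0.19    0.2236] y-ang 72.66 z [-0.005  0.003 -1.   ] F [-0.9  0.8  0.2] t 7.2 0.08488767424764321 0.0
```

```bash
python3 -m handwheel '[[0,0,0,0,0,0,85],[0,0,0,0,0,0,85]]'; python3 -c "
from h import *
goto((.5045,-.195,.198))"
```

```text
time_s: 7.4
tcp_pos: [0.5053, -0.1913, 0.2281]
eef_rot: [0.001, 0.151, 0.989, -0.0]
ft_force: [-0.1, -0.0, 0.7]
gripper_width: 0.0848
finger_force: 0.0
shift [-0.3 -3.8 30.1] tcp [ 0.5053 -0.1913  0.2281] y-ang 72.63 z [ 0.002 -0.001 -1.   ] F [-0.1 -0.   0.7] t 7.4 0.08478200815830858 0.0
```

```bash
python3 -m handwheel '[[-0.2,-1.9,10,0,0,0,85],[-0.1,-1.9,10,0,0,0,85],[0,0,10,0,0,0,85],[0,0,0,0,0,0,85],[0,0,0,0,0,0,85],[0,0,0,0,0,0,85]]'; python3 - <<'E'
from h import *
goto((.5045,-.195,.198))
b=imaging.camera("side");a=imaging.camera("top")
cv2.imwrite("pics/c4.png",np.hstack([crop(a,300,150,90,95,4),crop(b,210,205,90,95,4)])[:,:,::-1])
E
```

```text
time_s: 8.0
tcp_pos: [0.504, -0.1952, 0.1966]
eef_rot: [0.0, 0.151, 0.988, -0.0]
ft_force: [0.3, 0.4, 0.5]
gripper_width: 0.0851
finger_force: 0.0
shift [-0.5  0.4 -1.4] tcp [ 0.504  -0.1952  0.1966] y-ang 72.6 z [ 0. -0. -1.] F [0.3 0.4 0.5] t 8.0 0.08511821096128246 0.0
```

View pics/c4.png

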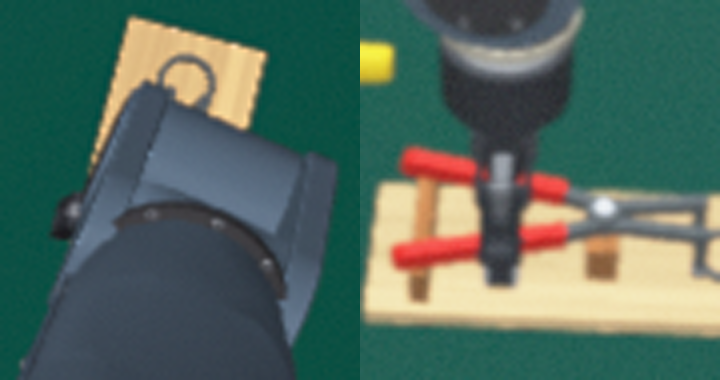

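Fingers straddle both handles at the marks. Squeezing.

```bash
python3 -m handwheel '[[0,0,0,0,0,0,60],[0,0,0,0,0,0,54],[0,0,0,0,0,0,48],[0,0,0,0,0,0,42],[0,0,0,0,0,0,36],[0,0,0,0,0,0,28],[0,0,0,0,0,0,20],[0,0,0,0,0,0,20],[0,0,0,0,0,0,20],[0,0,0,0,0,0,20]]' 80; python3 - <<'E'
from h import *
goto((.5045,-.195,.198))
b=imaging.camera("side");a=imaging.camera("top")
cv2.imwrite("pics/c5.png",np.hstack([crop(a,300,150,90,95,4),crop(b,210,205,90,95,4)])[:,:,::-1])
E
```

```text
time_s: 9.1
tcp_pos: [0.504, -0.1949, 0.1981]
eef_rot: [0.0, 0.151, 0.989, 0.0]
ft_force: [-7.4, 6.7, 25.1]
gripper_width: 0.0305
finger_force: 76.8
shift [-0.5  0.1  0.1] tcp [ 0.504  -0.1949  0.1981] y-ang 72.63 z [ 0.001 -0.    -1.   ] F [-7.4  6.7 25.1] t 9.1 0.030515418668268696 76.77643418312073
```

View pics/c5.png

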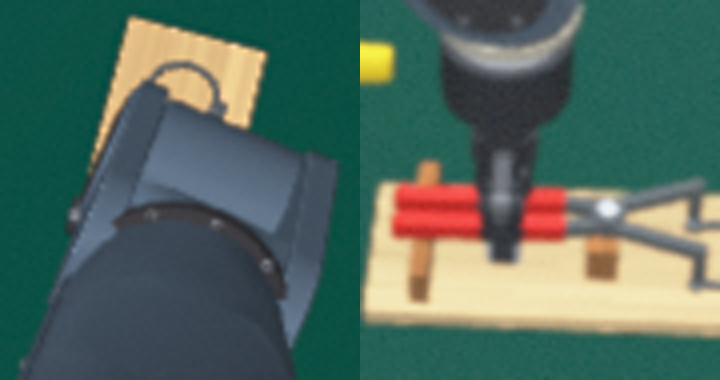

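Handles squeezed to the stop (30.5 mm) with the ring spread on the pins. Lifting.

```bash
python3 -m handwheel '[[0,0,-3,0,0,0,20],[0,0,-6,0,0,0,20],[0,0,-12,0,0,0,20],[0,0,-20,0,0,0,20],[0,0,-25,0,0,0,20],[0,0,-25,0,0,0,20],[0,0,-20,0,0,0,20],[0,0,-9,0,0,0,20],[0,0,0,0,0,0,20],[2,8,0,0,0,0,20],[4,16,0,0,0,0,20],[6,24,0,0,0,0,20],[7.5,30,0,0,0,0,20],[7.5,30,0,0,0,0,20],[7.5,30,0,0,0,0,20],[7.5,30,0,0,0,0,20],[7.5,30,0,0,0,0,20],[7.5,30,0,0,0,0,20],[7.5,30,0,0,0,0,20]]'
python3 -m handwheel '[[7.5,30,0,0,0,0,20],[7.5,30,0,0,0,0,20],[7.5,30,0,0,0,0,20],[7.5,30,0,0,0,0,20],[6,24,0,0,0,0,20],[4,16,0,0,0,0,20],[2,8,0,0,0,0,20],[0,0,0,0,0,0,20],[0,0,0,0,0,0,20],[0,0,0,0,0,0,20],[0,0,0,0,0,0,20]]'; python3 - <<'E'
from h import *
goto((.528,.226,.318))
b=imaging.camera("side");a=imaging.camera("top")
cv2.imwrite("pics/c6.png",np.hstack([crop(a,160,120,100,110,4),crop(b,205,90,100,110,4)])[:,:,::-1])
E
```

```text
time_s: 11.1
tcp_pos: [0.5187, 0.0727, 0.3155]
eef_rot: [-0.001, 0.151, 0.989, -0.0]
ft_force: [0.2, -0.4, -1.8]
gripper_width: 0.0301
finger_force: 79.2
time_s: 12.2
tcp_pos: [0.5297, 0.2425, 0.3164]
eef_rot: [-0.0, 0.152, 0.988, -0.0]
ft_force: [-0.3, 0.0, -3.2]
gripper_width: 0.0305
finger_force: 79.2
shift [ -3.3 -16.2  -1.6] tcp [0.5297 0.2425 0.3164] y-ang 72.55 z [-0. -0. -1.] F [-0.3  0.  -3.2] t 12.2 0.03049658000069488 79.16679739952087
```

View pics/c6.png

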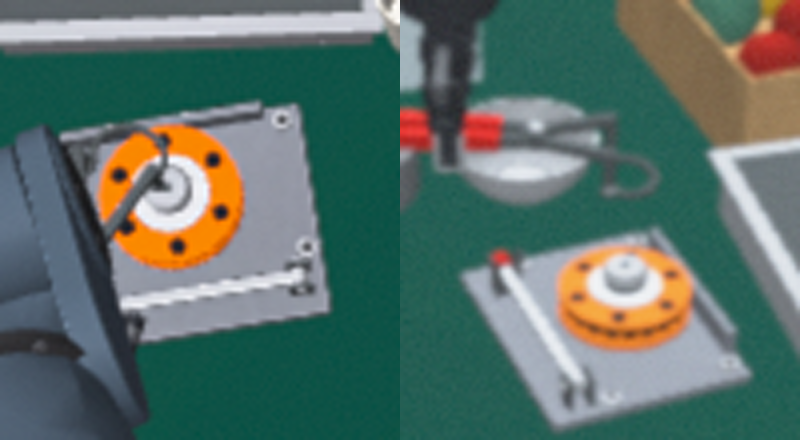

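Keeper lies closed (knob at crop (500,258)) and the spread ring hangs level on the tips. I'll move to the nominal spot and go lower.

```bash
python3 -m handwheel '[[-0.8,-4,0,0,0,0,20],[-1.6,-8,0,0,0,0,20],[-0.8,-4,8,0,0,0,20],[0,0,14,0,0,0,20],[0,0,14,0,0,0,20],[0,0,9,0,0,0,20],[0,0,3,0,0,0,20],[0,0,0,0,0,0,20],[0,0,0,0,0,0,20],[0,0,0,0,0,0,20]]'; python3 - <<'E'
from h import *
goto((.528,.226,.266))
b=imaging.camera("side");a=imaging.camera("top")
cv2.imwrite("pics/a7.png",a[:,:,::-1]);cv2.imwrite("pics/b7.png",b[:,:,::-1])
cv2.imwrite("pics/c7.png",np.hstack([crop(a,178,145,50,50,8),crop(b,230,125,50,50,8)])[:,:,::-1])
E
```

```text
time_s: 13.3
tcp_pos: [0.528, 0.2271, 0.2689]
eef_rot: [0.0, 0.151, 0.989, 0.0]
ft_force: [0.3, 0.4, -2.2]
gripper_width: 0.03
finger_force: 79.2
shift [-0.4 -1.1  2.9] tcp [0.528  0.2271 0.2689] y-ang 72.61 z [ 0.001  0.    -1.   ] F [ 0.3  0.4 -2.2] t 13.3 0.03001662635210632 79.2473030090332
```

View pics/c7.png

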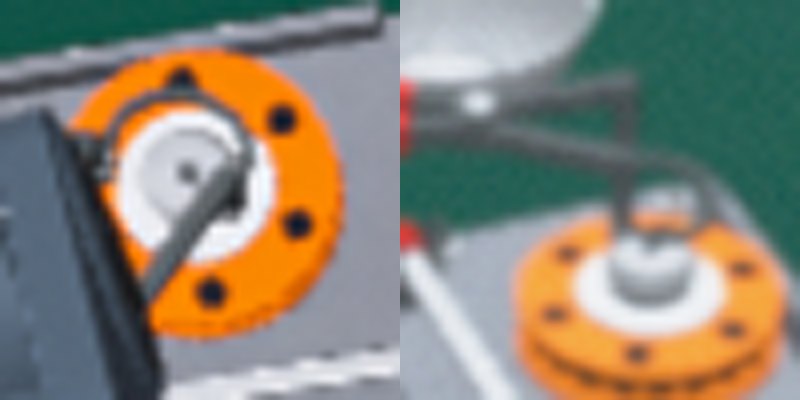

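Ring hovers about 27 mm over the stub. Top crop: ring arc from (100,160) over (180,92) to (250,150), stub centre (188,172). I'll work out the offset along and across the pliers.

```bash
python3 - <<'E'
from h import *
a=cv2.imread("pics/a7.png")[:,:,::-1]
A=crop(a,178,145,50,50,8); hsv=cv2.cvtColor(A,cv2.COLOR_RGB2HSV)
m=((hsv[:,:,2]<150)&((hsv[:,:,1]<110)|(hsv[:,:,2]<70))).astype(np.uint8)
m[:75]=0;m[205:]=0;m[:,:95]=0;m[:,262:]=0
cv2.imwrite("pics/m7.png",np.hstack([m*255,cv2.cvtColor(A,cv2.COLOR_RGB2GRAY)]))
ys,xs=np.where(m)
f=np.array([.9545,-.2985]);l=np.array([.2985,.9545])
stub=plane("top",(178+188/8,145+172/8),.058)[:2];print("stub",stub)
for z in(.085,):
    P=np.array([plane("top",(178+(x-3.5)/8,145+(y-3.5)/8),z)[:2] for x,y in zip(xs,ys)])-stub
    F,L=P@f*1000,P@l*1000
    for lo in range(-26,27,3):
        k=(L>=lo)&(L<lo+3)&(F>-2)
        if k.sum()>5: print("L",lo+1.5,"F",F[k].min().round(1),np.percentile(F[k],[50]).round(1),F[k].max().round(1),k.sum())
    print()
    for lo in range(-10,30,3):
        k=(F>=lo)&(F<lo+3)
        if k.sum()>5: print("F",lo+1.5,"Lmin",L[k].min().round(1),"Lmax",L[k].max().round(1))
E
```

```text
stub [0.65018888 0.18779425]
L -24.5 F -2.0 [3.5] 9.6 132
L -21.5 F -2.0 [5.1] 14.6 335
L -18.5 F -2.0 [3.8] 16.7 266
L -15.5 F -2.0 [14.8] 19.6 150
L -12.5 F -1.6 [18.9] 20.7 70
L -9.5 F 18.0 [19.8] 21.6 76
L -6.5 F 18.9 [20.7] 22.9 84
L -3.5 F 19.3 [21.5] 23.7 92
L -0.5 F 20.1 [22.4] 25.0 104
L 2.5 F 20.2 [23.1] 26.5 135
L 5.5 F 20.2 [24.1] 29.1 185
L 8.5 F 18.7 [24.] 28.9 222
L 11.5 F 17.9 [21.7] 27.7 168
L 14.5 F 16.7 [19.2] 22.4 98
L 17.5 F 13.2 [16.9] 20.0 113
L 20.5 F 10.0 [14.2] 18.0 121
L 23.5 F -1.8 [9.6] 15.3 199
L 26.5 F -2.0 [2.7] 11.0 217

F -8.5 Lmin -27.2 Lmax 29.5
F -5.5 Lmin -26.2 Lmax 30.5
F -2.5 Lmin -25.2 Lmax 31.3
F 0.5 Lmin -24.4 Lmax 28.9
F 3.5 Lmin -25.1 Lmax 28.0
F 6.5 Lmin -24.7 Lmax 27.1
F 9.5 Lmin -23.4 Lmax 26.5
F 12.5 Lmin -21.8 Lmax 25.2
F 15.5 Lmin -20.5 Lmax 37.0
F 18.5 Lmin -16.3 Lmax 37.9
F 21.5 Lmin -13.2 Lmax 38.1
F 24.5 Lmin -4.5 Lmax 12.3
F 27.5 Lmin 2.7 Lmax 11.1
```

View pics/m7.png

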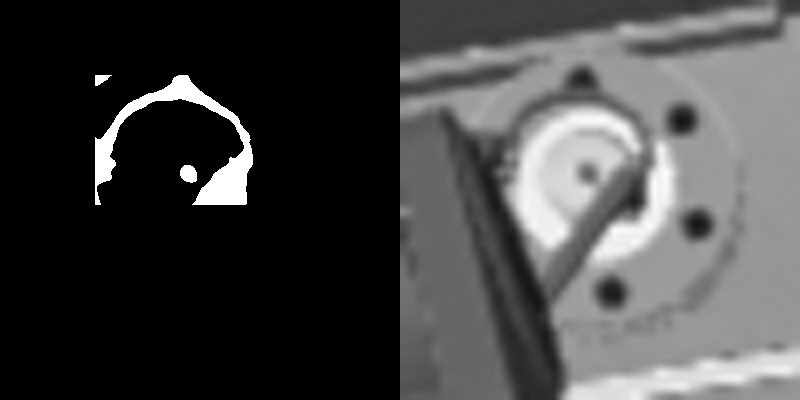

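Offsets: ring about 1.5 mm too far in tool +y, and about 0.9 mm too far back. I'll correct that and descend over the chamfer.

```bash
python3 -m handwheel '[[-0.4,-0.8,0,0,0,0,20],[-0.5,-0.7,0,0,0,0,20],[0,0,6,0,0,0,20],[0,0,6,0,0,0,20],[0,0,5,0,0,0,20],[0,0,4,0,0,0,20],[0,0,3,0,0,0,20],[0,0,2,0,0,0,20],[0,0,0,0,0,0,20],[0,0,0,0,0,0,20],[0,0,0,0,0,0,20]]'; python3 - <<'E'
from h import *
goto((.528,.226,.2285))
b=imaging.camera("side");a=imaging.camera("top")
cv2.imwrite("pics/a8.png",a[:,:,::-1])
cv2.imwrite("pics/c8.png",np.hstack([crop(a,178,145,50,50,8),crop(b,230,125,50,50,8)])[:,:,::-1])
E
```

```text
time_s: 14.5
tcp_pos: [0.5283, 0.2253, 0.2426]
eef_rot: [0.0, 0.151, 0.989, 0.0]
ft_force: [0.4, 0.3, -1.1]
gripper_width: 0.0307
finger_force: 79.2
shift [ 0.5  0.6 14.1] tcp [0.5283 0.2253 0.2426] y-ang 72.6 z [ 0.  0. -1.] F [ 0.4  0.3 -1.1] t 14.5 0.030726891161225386 79.22244429588318
```

View pics/c8.png

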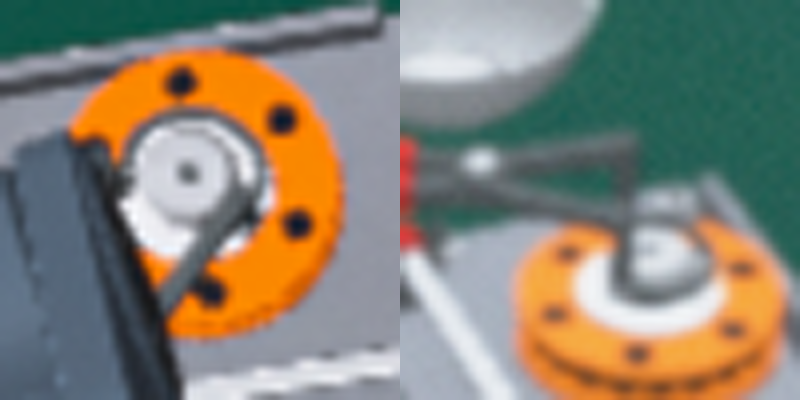

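The ring surrounds the stub top with no contact force, so I'm continuing down to the washer.

```bash
python3 -m handwheel '[[0,0,3,0,0,0,20],[0,0,3,0,0,0,20],[0,0,2,0,0,0,20],[0,0,2,0,0,0,20],[0,0,1,0,0,0,20],[0,0,0,0,0,0,20],[0,0,0,0,0,0,20]]'; python3 -m handwheel '[[0,0,1,0,0,0,20],[0,0,1,0,0,0,20],[0,0,0,0,0,0,20],[0,0,0,0,0,0,20]]';python3 -m handwheel '[[0,0,1,0,0,0,20],[0,0,0,0,0,0,20],[0,0,0,0,0,0,20]]'
```

```text
time_s: 15.3
tcp_pos: [0.5283, 0.2253, 0.2314]
eef_rot: [0.0, 0.151, 0.989, -0.0]
ft_force: [-0.5, 0.3, -1.5]
gripper_width: 0.0304
finger_force: 79.3
time_s: 15.7
tcp_pos: [0.5283, 0.2253, 0.2294]
eef_rot: [0.0, 0.151, 0.989, 0.0]
ft_force: [-0.6, -0.1, -1.8]
gripper_width: 0.0305
finger_force: 79.2
time_s: 16.0
tcp_pos: [0.5283, 0.2253, 0.2284]
eef_rot: [0.0, 0.151, 0.989, -0.0]
ft_force: [-0.3, -0.1, -1.2]
gripper_width: 0.0301
finger_force: 79.2
```

```bash
python3 -m handwheel '[[0,0,0.7,0,0,0,20],[0,0,0,0,0,0,20],[0,0,0,0,0,0,20]]'; python3 -m handwheel '[[0,0,0.6,0,0,0,20],[0,0,0,0,0,0,20],[0,0,0,0,0,0,20]]';python3 - <<'E'
from h import *
b=imaging.camera("side");a=imaging.camera("top")
goto((.528,.226,.2285))
cv2.imwrite("pics/c9.png",np.hstack([crop(a,178,145,50,50,8),crop(b,230,125,50,50,8)])[:,:,::-1])
E
```

```text
time_s: 16.3
tcp_pos: [0.5283, 0.2253, 0.2278]
eef_rot: [0.0, 0.151, 0.989, 0.0]
ft_force: [-0.9, 0.3, -0.1]
gripper_width: 0.0303
finger_force: 79.3
time_s: 16.6
tcp_pos: [0.5282, 0.2253, 0.2272]
eef_rot: [0.0, 0.151, 0.989, 0.0]
ft_force: [-2.1, 0.7, 0.9]
gripper_width: 0.0306
finger_force: 79.4
shift [ 0.4  0.6 -1.4] tcp [0.5282 0.2253 0.2271] y-ang 72.61 z [-0. -0. -1.] F [-1.5  0.9  1.2] t 16.7 0.030339056338665606 79.39385175704956
```

View pics/c9.png

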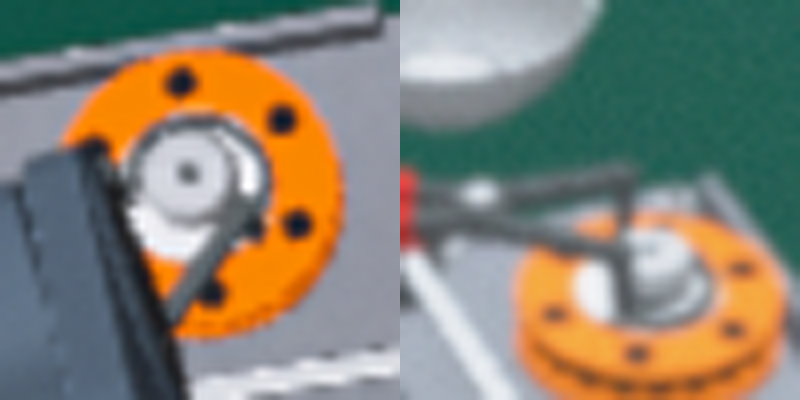

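Contact with the washer has just been felt: the vertical force rose about 2.5 N at the expected height. One check of the centring.

```bash
python3 - <<'E'
from h import *
A=cv2.imread("pics/c9.png")[:,:400,::-1]; hsv=cv2.cvtColor(A,cv2.COLOR_RGB2HSV)
m=(hsv[:,:,2]<140)&(hsv[:,:,1]<120); m[:95]=0;m[215:]=0;m[:,:120]=0;m[:,285:]=0
ys,xs=np.where(m);f=np.array([.9545,-.2985]);l=np.array([.2985,.9545])
P=np.array([plane("top",(178+(x-3.5)/8,145+(y-3.5)/8),.045)[:2] for x,y in zip(xs,ys)])-[.6502,.1878]
F,L=P@f*1000,P@l*1000
for lo in range(-24,25,3):
    k=(L>=lo)&(L<lo+3)&(F>12)
    if k.sum()>5: print("L",lo+1.5,"F",F[k].min().round(1),F[k].max().round(1))
for lo in range(0,24,3):
    k=(F>=lo)&(F<lo+3)
    if k.sum()>5: print("F",lo+1.5,"Lmin",L[k].min().round(1),"Lmax",L[k].max().round(1))
E
```

```text
L -22.5 F 12.0 35.3
L -19.5 F 13.7 34.8
L -16.5 F 17.1 21.2
L -13.5 F 18.6 22.4
L -10.5 F 19.8 23.7
L -7.5 F 21.2 23.9
L -4.5 F 22.0 25.6
L -1.5 F 22.4 26.0
L 1.5 F 20.4 26.2
L 4.5 F 19.9 25.8
L 7.5 F 19.1 24.5
L 10.5 F 17.9 23.7
L 13.5 F 15.9 22.9
L 16.5 F 15.4 20.9
L 19.5 F 12.0 18.8
L 22.5 F 12.1 16.1
F 1.5 Lmin -26.7 Lmax 26.1
F 4.5 Lmin -26.3 Lmax 25.9
F 7.5 Lmin -26.0 Lmax 25.4
F 10.5 Lmin -25.2 Lmax 24.8
F 13.5 Lmin -23.8 Lmax 23.8
F 16.5 Lmin -21.8 Lmax 22.0
F 19.5 Lmin -19.0 Lmax 19.5
F 22.5 Lmin -15.4 Lmax 14.7
```

Centred to within about 1 mm on both axes, so I'm handing in.

```bash
python3 -c "
from bench import ticket
print(ticket.close_job())"
```

```text
the job is handed in; nothing more can be done
None
```

The job is handed in, with no verdict returned: the keeper is closed in its catch, and the spread ring is held on the washer at groove height, centred to about 1 mm, with the handles still squeezed in the gripper.

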